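Clear the broken cell, then hold the cuvette in the light path

ROBOT

A 7-joint arm with a two-finger parallel gripper is mounted at the origin on the work surface. World frame = base frame: x ahead of the robot, y to its left, z up, the work surface at z = 0. Lengths are in m, angles in rad, forces in N, time in s.
With the tool pointing down it reaches from about 0.35 to 0.775 m from the base axis. Payload 3.1 kg.
Tool frame: the origin (TCP) lies on the centre line of the jaws, within the pads' length; the fingertips stand manip.tips_ahead ahead of it and the grasp point (between the pads) is the TCP (manip.tips_ahead is the distance from the TCP to the fingertips, in m); z points along the fingers, y is the line along which they close (so a half turn about z gives the same grasp; the last joint's range is limited). The gripper opens to 85 mm and grips with 20 to 120 N. Pads are 22 mm wide; open, the fingers measure 114 mm over their backs; the gripper's body (76 mm by 85 mm) begins 54 mm behind the grasp point. The pads swing forward as they close: fully open they stand 13 mm farther back than shut.
Start: joints at [1.102, 0.311, 0.014, 1.512, -0.004, 1.319, -0.027], TCP at [0.228, -0.501, 0.25] pointing down, gripper open.
Joint ranges: [-2.7, 2.7], [-0.3, 1.91], [-1.27, 1.3], [0.12, 2.57], [-1.44, 4.58], [0.2, 2.03], [-3.05, 3.05]. Speed limits (rad/s): [2.79, 2.79, 3.14, 3.14, 3.14, 3.14, 3.14].

INTERFACE

Orientations are given as a unit quaternion [w, x, y, z].
In Python, from rig import manip, eyes gives the robot as it stands.
- The arm moves only by the tool jog_arm, never from a script. Its argument "deltas" is one flat list of numbers, 7 for each row, row after row: the finger opening in m, from 0 to 0.0854, then the shift along the tool's x, y, z in m, then the turn, a rotation vector about the tool's x, y, z in rad. In form: [jaw, dx, dy, dz, ax, ay, az, jaw, dx, dy, dz, ax, ay, az, ...]. A call has 1 to 20 rows; each row shifts and turns the commanded pose from where the row before left it, along the tool's axes as they then stand; what a row does not reach is not made up. A row lasts 1/10 s, in which the tool goes at most 50 mm and 8.59 degrees, less where a joint would pass 70% of its speed; a pose out of reach is approached as far as the arm can. A call with a gripper value outside its range is refused whole. The fingers move at their own pace and stop on an object; the grip force is fixed at half the most. Time passes only in rows, so rows that do not move let the fingers close. It gives the time, the measured TCP pose, the force, the opening and the grip force at its end, in the units of the state.
- manip.state(): the state, without advancing time (a new reading comes with each control period).
- eyes.camera(name): name is "scene" or "side" or "wrist"; returns a dict with "pixels" (400x640x3 uint8, blue, green, red), "vfov" (degrees; the focal length in pixels is half the picture's height over the tangent of half this angle, whatever the lens; pixels are square), "cx", "cy" (the principal point, pixels), "eye" and "rotation" of the camera in the world; the wrist camera has in their place "tool_from_camera" (4x4, takes a point from camera to tool coordinates, whose origin is the TCP and whose axes are the flange's). Camera axes: x right, y down, z forward; pixel columns grow to the right and rows downward; lengths in m; the calibration is good to about 2 mm. A picture is of the moment at which its call begins: read the wrist's pose just before it. There is no depth.
- manip.hand_in(): hands the job in; it is judged then, once.
The state is a dict: "t": time; "qpos": joint angles; "dq": joint speeds; "tau": joint torques, N m; "eef_pos": TCP position; "tool_rot": TCP orientation; "force": force on the tool from outside, world axes, zero at the start; "moment": the same for the moment, N m; "finger_gap": opening from 0.0 (shut) to 1.0 (fully open); "gripper_force": force on a finger pad.
Only numpy, scipy, OpenCV 4.12 (cv2) and the standard library are available. Lean on these libraries where they do the work, as an engineer would, in place of code of your own. Each camera call takes 0.05 s, during which the arm holds its last target. There are 200 camera calls.

TASK

A glass cell has broken on the inspection stage: with the blue scraper block sweep all three amber fragments off the front of the stage into its catch tray, never touching the glass with the fingers, and set the scraper down again on the bench, off the station. Then take the cuvette with the green stopper from the yellow rack, gripping it by its frosted faces only, never the clear windows or the stopper. Finish while holding it still and upright in the light path, centred on the lamp and camera axis about midway between the two, clear windows square to the light and touching nothing else; do not knock it against the station, and leave everything else where it stands.

Things in the scene. Friction and masses are not known exactly. Their poses are not given: they have to be found in the camera images.
- station: inspection station, fixed to the bench: an aluminium stage plate with a lamp on a post at its +y end, a camera on a post at its -y end and a blue catch tray along its front (-x, the robot's side). Origin on the bench under the plate's centre; x from front to back, y along the light path from camera to lamp, z up.
- stage_center (a point): centre of the stage plate's flat top, 32 mm above the bench; the plate is 160 mm (x) by 380 mm (y), its front edge 80 mm to -x, its back edge 80 mm to +x. It is clear between the camera and the lamp, from y = -68 to +68 mm. Axes as the station's.
- beam (a point): middle of the light path: on the lamp and camera axis, half-way between the lamp lens (y = +68 mm) and the camera lens (y = -68 mm), 92 mm above the bench, 60 mm above the plate. Lamp and camera are at most 52 mm wide and high, topping out 118 mm above the bench. y runs along the light axis, x is level and square to it, z up.
- tray_center (a point): middle of the catch tray's floor, 5 mm above the bench, 122.5 mm in front (-x) of the plate's centre. The blue tray reaches from the plate's front edge 85 mm forward and is 164 mm wide (y); side walls 28 mm high, front wall 40 mm high. Axes as the station's.
- frag0_center (a point): one of three amber glass fragments lying loose on the stage: a corner piece of L shape, 18 by 13 by 10 mm high, 10 g. This point is its middle, half-way up (5 mm above its underside); z is up at the start.
- frag1_center (a point): one of three amber glass fragments lying loose on the stage: a flat shard about 18 by 13 by 5 mm thick, 10 g. This point is its middle, half-way up (2.5 mm above its underside); z is up at the start.
- frag2_center (a point): one of three amber glass fragments lying loose on the stage: a flat shard about 15 by 13 by 6 mm thick, 10 g. This point is its middle, half-way up (3 mm above its underside); z is up at the start.
- scraper_center (a point): scraper block standing upright on the bench, 64 mm high, about 140 g: a blue plastic grip 22 mm thick (x) by 86 mm long (y) by 50 mm high over a black rubber wiping lip 20 by 90 by 14 mm high. This point is its centre, 32 mm above the lip's underside; x across its thickness, y along its length, z up. Grip it across the 22 mm thickness, from above.
- rack: yellow plastic cuvette rack, fixed to the bench, 40 (x) by 124 (y) by 22 mm high, with three slots in a row along y, 40 mm apart, 14 mm deep, about 1.5 mm wider than the cuvettes. Origin on the bench under its centre.
- cuvette_center (a point): the cuvette with the GREEN stopper, upright in any one of the rack's slots: 12.5 mm (x) by 22.5 mm (y) by 45 mm high, 22 g. This point is its centre, 22.5 mm above its underside and 30.5 mm above the bench at the start; its upper 31 mm stand out of the rack. The two frosted white faces look along +x and -x: grip across x. The two clear windows look along +y and -y. z is up.
- cuvette_windows: the two clear window panes of that cuvette, at its +y and -y ends; not to be touched. Origin at the centre of the cuvette's underside, axes as the cuvette's.
- cuvette_stopper: the green stopper of that cuvette, 10.5 by 20 mm, standing 5 mm above its rim; not to be touched. Origin at the centre of its underside, on the cuvette's rim.
- spare_a_center (a point): another cuvette of the same size with a white stopper, in the rack; its centre. Leave alone.
- spare_b_center (a point): a third cuvette of the same size with a white stopper, in the rack; its centre. Leave alone.
- wash_bottle: white plastic wash bottle, 72 mm in diameter, 205 mm high, loose on the bench; origin at the centre of its underside. Leave alone.
- jar: amber screw-cap jar, 52 mm in diameter, 75 mm high, loose on the bench; origin at the centre of its underside. Leave alone.
- beaker: empty clear beaker, 64 mm in diameter, 75 mm high, loose on the bench; origin at the centre of its underside. Leave alone.
- petri_dish: covered petri dish, 93 mm in diameter, 15 mm high, loose on the bench; origin at the centre of its underside. Leave alone.

How it is judged:
By the outcome, as a careful person would: the job done as asked, in the order asked, and still so for the second after the job is handed in, while the arm keeps its last pose, push and grip.
It also fails if it takes over 66 s, if anything falls off the work surface, if the arm or the gripper's body presses on something with over 40 N, if the wrist force passes 120 N, or if a joint passes its speed limit or range.

## Working session

There is one attempt and no reset: what is moved stays moved. The work goes in short steps, Python scripts to look and compute and a tool call to move; the robot and the scene stay as the last step left them, time stands still between calls to the robot, and variables do not carry over. Pictures are saved under pics/ and viewed, at most 10 in all, crops included, and the job is handed in when it is done.

Besides the shell and the picture viewer there is one more tool, called as name(argument=value, ...) on one line, values as JSON. jog_arm: Moves the arm, as the interface text tells. Its arguments: {"type":"object","properties":{"deltas":{"type":"array"}},"required":["deltas"]}

```bash
mkdir -p pics; ls; cat > h.py <<'E'
import sys; sys.path.insert(0,'.')
import numpy as np, cv2
from rig import manip, eyes
from scipy.spatial.transform import Rotation as R
def toolT():
    s=manip.state(); q=s['tool_rot']; T=np.eye(4)
    T[:3,:3]=R.from_quat([q[1],q[2],q[3],q[0]]).as_matrix(); T[:3,3]=s['eef_pos']; return T
def cam(name):
    T=toolT(); c=eyes.camera(name); im=np.array(c['pixels'])
    f=im.shape[0]/2/np.tan(np.radians(c['vfov'])/2)
    if name=='wrist':
        M=T@np.array(c['tool_from_camera']); e,Rm=M[:3,3],M[:3,:3]
    else:
        e=np.array(c['eye']); Rm=np.array(c['rotation'])
        if Rm.shape!=(3,3): Rm=R.from_quat([Rm[1],Rm[2],Rm[3],Rm[0]]).as_matrix()
    return im,dict(f=f,cx=c['cx'],cy=c['cy'],e=e,R=Rm)
def ray(k,u,v):
    d=k['R']@np.array([(u-k['cx'])/k['f'],(v-k['cy'])/k['f'],1]); return d
def onz(k,u,v,z):
    d=ray(k,u,v); return k['e']+d*(z-k['e'][2])/d[2]
def proj(k,p):
    q=k['R'].T@(np.array(p)-k['e']); return np.array([k['f']*q[0]/q[2]+k['cx'],k['f']*q[1]/q[2]+k['cy']])
E
python3 - <<'E'
from h import *
import pickle
s=manip.state(); print({k:np.round(v,3) for k,v in s.items()}, manip.tips_ahead)
d={}
for n in ('scene','side','wrist'):
    im,k=cam(n); d[n]=(im,k); cv2.imwrite(f'pics/{n}0.png',im); print(n,k['f'],k['cx'],k['cy'],k['e'],k['R'].round(3).tolist())
pickle.dump(d,open('v0.pkl','wb'))
E
```

```text
pics
{'t': np.float64(0.0), 'qpos': array([ 1.102,  0.312,  0.014,  1.513, -0.004,  1.319, -0.027]), 'dq': array([-0.001, -0.001,  0.001,  0.001, -0.001,  0.001, -0.001]), 'tau': array([-0.0000e+00, -3.7991e+01,  1.4600e-01, -2.3059e+01,  1.2000e-02,
        1.4000e-02, -0.0000e+00]), 'eef_pos': array([ 0.227, -0.5  ,  0.249]), 'tool_rot': array([-0.001,  0.977,  0.212, -0.   ]), 'force': array([ 0.31 , -0.81 ,  0.507]), 'moment': array([ 0.005, -0.003,  0.001]), 'gripper_force': np.float64(0.0), 'finger_gap': np.float64(1.001)} 0.019
scene 381.25015918328484 315.79148880919604 200.3223328599453 [ 1.3601062  -0.12716149  0.94605143] [[0.094, 0.715, -0.693], [0.996, -0.067, 0.065], [-0.0, -0.696, -0.718]]
side 452.1257503973754 320.4475871215325 195.1550795574911 [-0.17427918 -0.89633106  0.69397476] [[0.783, -0.286, 0.552], [-0.621, -0.394, 0.678], [0.023, -0.873, -0.486]]
wrist 302.93357412821365 319.165229844343 198.04367359897708 [ 0.30020623 -0.46678691  0.37351218] [[0.413, -0.865, -0.285], [-0.911, -0.393, -0.129], [-0.0, 0.313, -0.95]]
```

View pics/scene0.png

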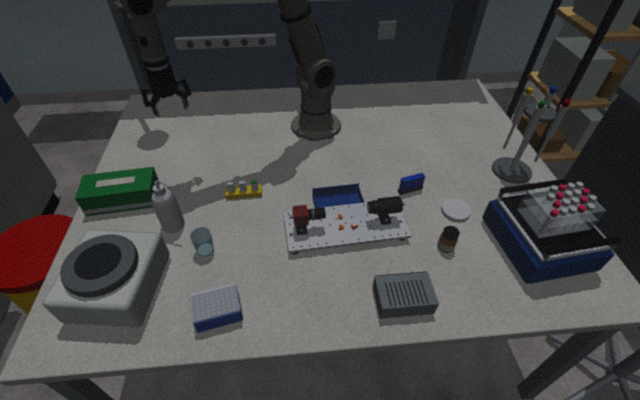

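View pics/side0.png

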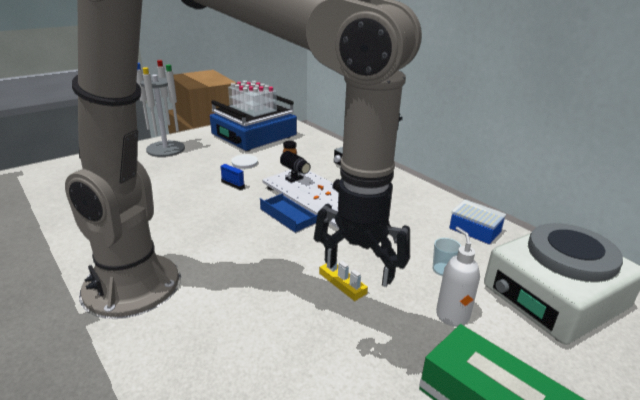

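The scene view shows the station at about (345,225) with its tray on the robot side, the scraper at (411,183), and the rack at (243,190). The fragments are around (345,222), the jar at (449,238) and the petri dish at (456,210). In the side view the rack is at (343,282) and the scraper at (232,176).

```bash
python3 - <<'E'
from h import *
import pickle
d=pickle.load(open('v0.pkl','rb')); im,k=d['scene']
hsv=cv2.cvtColor(im,cv2.COLOR_BGR2HSV)
def blobs(lo,hi,box,z,minA=4):
    m=cv2.inRange(hsv,lo,hi); M=np.zeros_like(m); x0,y0,x1,y1=box; M[y0:y1,x0:x1]=m[y0:y1,x0:x1]
    n,l,st,c=cv2.connectedComponentsWithStats(M)
    for i in range(1,n):
        if st[i,4]>=minA: 
            pts=np.argwhere(l==i)[:,::-1].astype(np.float32)
            print(st[i].tolist(),c[i].round(1),onz(k,*c[i],z).round(3),[onz(k,*p,z).round(3)[:2].tolist() for p in cv2.boxPoints(cv2.minAreaRect(pts))])
print('amber');blobs((5,120,90),(22,255,255),(320,205,375,240),.036)
print('blue scr');blobs((105,120,40),(130,255,255),(390,165,440,205),.05,20)
print('tray');blobs((100,120,30),(130,255,255),(300,175,375,215),.03,20)
print('yellow');blobs((22,140,90),(33,255,255),(210,170,280,205),.022,20)
for n,u,v,z in [('plateFL',286,206,.032),('plateBR',408,236,.032),('plateBL',288,250,.032),('jar',449,230,.075),('dish',456,210,.015)]: print(n,onz(k,u,v,z).round(3))
c=im[160:270,220:480]; cv2.imwrite('pics/c1.png',cv2.resize(c,(780,330),interpolation=cv2.INTER_CUBIC))
E
```

```text
amber
[339, 215, 3, 4, 9] [340.  216.3] [0.56  0.026 0.036] [[0.554, 0.023], [0.554, 0.029], [0.567, 0.028], [0.566, 0.021]]
[340, 225, 3, 4, 9] [341.  226.3] [0.601 0.023 0.036] [[0.596, 0.021], [0.596, 0.027], [0.608, 0.025], [0.608, 0.019]]
[352, 225, 5, 2, 6] [353.7 225.7] [0.602 0.063 0.036] [[0.599, 0.058], [0.6, 0.07], [0.604, 0.07], [0.603, 0.057]]
blue scr
[401, 173, 24, 19, 259] [411.9 181.1] [0.434 0.292 0.05 ] [[0.418, 0.247], [0.391, 0.343], [0.454, 0.337], [0.479, 0.243]]
tray
[313, 185, 49, 23, 664] [336.7 196.9] [0.466 0.028 0.03 ] [[0.421, -0.052], [0.404, 0.114], [0.495, 0.107], [0.51, -0.051]]
yellow
[256, 185, 5, 8, 27] [258.7 188.8] [ 0.394 -0.236  0.022] [[0.373, -0.246], [0.375, -0.232], [0.41, -0.231], [0.409, -0.245]]
[232, 186, 23, 9, 97] [243.  190.8] [ 0.398 -0.29   0.022] [[0.377, -0.331], [0.375, -0.254], [0.412, -0.251], [0.414, -0.326]]
plateFL [ 0.494 -0.145  0.032]
plateBR [0.655 0.222 0.032]
plateBL [ 0.674 -0.146  0.032]
jar [0.678 0.333 0.075]
dish [0.549 0.416 0.015]
```

View pics/c1.png

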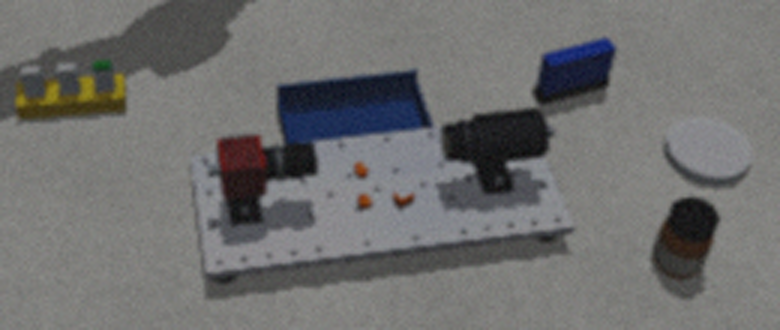

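The crop confirms the green-stoppered cuvette is in the +y slot of the rack (crop (103,68)). The three fragments are at crop (361,170), (364,201) and (403,199). Next I move the wrist camera over the station and scraper.

jog_arm(deltas=[0.0854, 0.0428, -0.0168, -0.01, 0, 0, 0, 0.0854, 0.0428, -0.0168, -0.01, 0, 0, 0, 0.0854, 0.0428, -0.0168, -0.01, 0, 0, 0, 0.0854, 0.0428, -0.0168, -0.01, 0, 0, 0, 0.0854, 0.0428, -0.0168, -0.01, 0, 0, 0, 0.0854, 0.0428, -0.0168, -0.01, 0, 0, 0, 0.0854, 0.0155, -0.0341, -0.01, 0, 0, 0, 0.0854, 0.0155, -0.0341, -0.01, 0, 0, 0, 0.0854, 0.0155, -0.0341, -0.01, 0, 0, 0, 0.0854, 0.0155, -0.0341, -0.01, 0, 0, 0, 0.0854, 0.0155, -0.0341, 0, 0, 0, 0, 0.0854, 0.0155, -0.0341, 0, 0, 0, 0, 0.0854, 0.0155, -0.0341, 0, 0, 0, 0, 0.0854, 0.0155, -0.0341, 0, 0, 0, 0, 0.0854, 0.0155, -0.0341, 0, 0, 0, 0, 0.0854, 0.0155, -0.0341, 0, 0, 0, 0, 0.0854, 0, 0, 0, 0, 0, 0.143, 0.0854, 0, 0, 0, 0, 0, 0.143, 0.0854, 0, 0, 0, 0, 0, 0.143, 0.0854, 0, 0, 0, 0, 0, 0])

```text
t: 2.15
eef_pos: [0.4194, 0.072, 0.35]
tool_rot: [0.0, 1.0, -0.001, -0.0]
force: [0.5, 0.2, -0.2]
finger_gap: 0.996
gripper_force: 0.0
```

```bash
python3 - <<'E'
from h import *
import pickle
print(toolT().round(3).tolist(), manip.state()['t'])
im,k=cam('wrist'); pickle.dump((im,k),open('w1.pkl','wb')); cv2.imwrite('pics/w1.png',im)
E
```

```text
[[1.0, -0.002, -0.001, 0.419], [-0.002, -1.0, -0.0, 0.072], [-0.001, 0.0, -1.0, 0.35], [0.0, 0.0, 0.0, 1.0]] 2.15
```

View pics/w1.png

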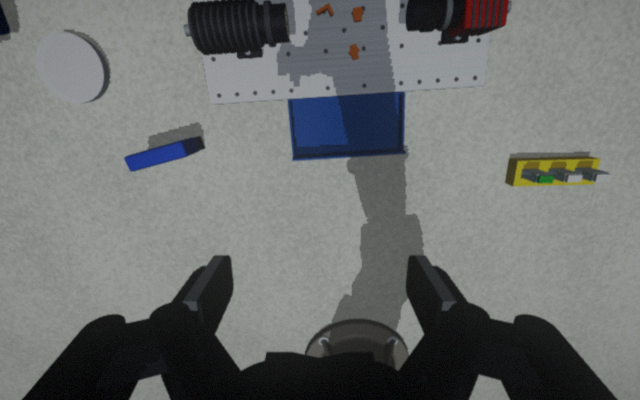

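The wrist view shows the plate's front edge from (209,103) to (488,84) and the tray from (290,95) to (405,155). The fragments are at (325,11), (358,14) and (354,52). The scraper is at (165,153), the rack at (553,170), and the green stopper at (545,179).

```bash
python3 - <<'E'
from h import *
import pickle
im,k=pickle.load(open('w1.pkl','rb')); hsv=cv2.cvtColor(im,cv2.COLOR_BGR2HSV)
def blobs(t,lo,hi,box,z,minA=20):
    m=cv2.inRange(hsv,lo,hi); M=np.zeros_like(m); x0,y0,x1,y1=box; M[y0:y1,x0:x1]=m[y0:y1,x0:x1]
    n,l,st,c=cv2.connectedComponentsWithStats(M)
    for i in range(1,n):
        if st[i,4]>=minA:
            pts=np.argwhere(l==i)[:,::-1]
            w=np.array([onz(k,*p,z)[:2] for p in pts])
            r=cv2.minAreaRect((w*1000).astype(np.float32))
            print(t,st[i].tolist(),'mean',w.mean(0).round(4),'rect',np.round(r[0],1),np.round(r[1],1),round(r[2],1), cv2.boxPoints(r).round(0).tolist())
blobs('amber',(5,120,60),(20,255,255),(310,0,380,70),.036)
blobs('scr',(110,150,120),(130,255,255),(110,125,215,180),.064)
blobs('tray',(95,80,20),(130,255,255),(270,85,420,170),.03,100)
blobs('yel',(20,120,60),(33,255,255),(495,145,610,195),.022)
blobs('grn',(45,80,40),(80,255,255),(520,160,610,195),.058,8)
g=cv2.cvtColor(im,cv2.COLOR_BGR2GRAY).astype(int)
# plate front edge: fit columns, strongest gradient in window
P=[]
for u in list(range(222,280,4))+list(range(412,480,4)):
    v0=103+(u-209)*(84-103)/279
    col=cv2.GaussianBlur(g.astype(np.float32),(5,5),0)[int(v0)-8:int(v0)+9,u]; dd=np.diff(col); i=np.argmin(dd) 
    P.append((u,int(v0)-8+i+.5,dd[i]))
P=np.array(P); W=np.array([onz(k,u,v,.032)[:2] for u,v,_ in P])
vx,vy,x0,y0=cv2.fitLine((W*1000).astype(np.float32),cv2.DIST_HUBER,0,.01,.01).ravel(); print('front edge',vx,vy,x0,y0,'ang of y axis',np.degrees(np.arctan2(-vx*np.sign(vy),abs(vy))))
print((P[::4]).round(1).tolist())
for n,p in dict(FL=(209,103),FR=(488,84)).items(): print(n,onz(k,*p,.032).round(4))
E
```

```text
amber [317, 4, 16, 11, 83] mean [0.6062 0.0637] rect [606.7  64.1] [19.3 10.8] 86.0 [[601.0, 55.0], [611.0, 54.0], [613.0, 73.0], [602.0, 74.0]]
amber [352, 7, 11, 14, 118] mean [0.6014 0.0228] rect [601.3  23.2] [12.7 14.5] 89.9 [[594.0, 17.0], [609.0, 17.0], [609.0, 30.0], [594.0, 30.0]]
amber [349, 45, 10, 15, 100] mean [0.5575 0.0258] rect [556.9  26.2] [11.8 16.7] 89.9 [[549.0, 20.0], [565.0, 20.0], [565.0, 32.0], [549.0, 32.0]]
scr [125, 143, 61, 28, 819] mean [0.4245 0.2951] rect [424.4 295.4] [18.8 81.7] 14.9 [[405.0, 332.0], [426.0, 253.0], [444.0, 258.0], [423.0, 337.0]]
tray [288, 92, 118, 69, 7026] mean [0.4617 0.032 ] rect [460.4  30.7] [ 86.5 165.8] 3.6 [[412.0, 111.0], [422.0, -55.0], [509.0, -49.0], [498.0, 116.0]]
yel [508, 157, 92, 29, 1298] mean [ 0.3971 -0.2818] rect [ 392.5 -284.8] [ 43.2 135.1] 1.4 [[369.0, -218.0], [373.0, -353.0], [416.0, -352.0], [412.0, -217.0]]
grn [536, 175, 19, 8, 128] mean [ 0.3905 -0.249 ] rect [ 390.4 -248.3] [25.9 10.2] 89.8 [[385.0, -261.0], [396.0, -261.0], [396.0, -235.0], [385.0, -235.0]]
front edge 0.062244162 -0.99806094 506.03583 28.515898 ang of y axis 3.5686345
[[222.0, 102.5, -7.6], [238.0, 93.5, -6.3], [254.0, 91.5, -15.4], [270.0, 90.5, -4.4], [416.0, 80.5, -3.1], [432.0, 87.5, -2.9], [448.0, 86.5, -3.4], [464.0, 85.5, -3.6]]
FL [0.4934 0.2248 0.032 ]
FR [ 0.5173 -0.1597  0.032 ]
```

```bash
python3 - <<'E'
import cv2
im=cv2.imread('pics/w1.png'); a=cv2.resize(im[80:170,110:410],(800,240),interpolation=cv2.INTER_CUBIC); b=cv2.resize(im[145:195,495:615],(800,333),interpolation=cv2.INTER_CUBIC)
cv2.imwrite('pics/c2.png',cv2.vconcat([a,b]))
E
```

```text
(no output)
```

View pics/c2.png

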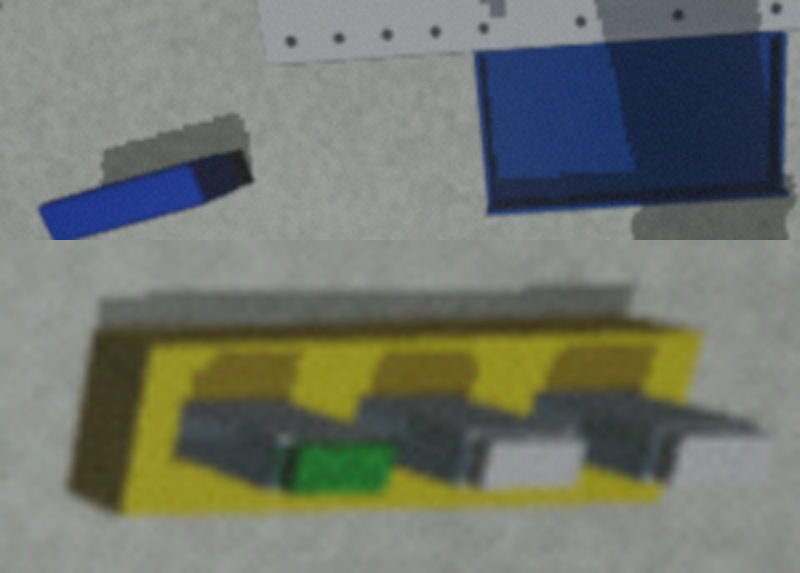

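Measured in station axes, the plate's front edge is about 385 mm long (380 expected) at a yaw of 3.6°, and the tray rectangle measures 87×166 mm, so both agree with the given sizes. The scraper is at (0.424, 0.295) with a yaw of about 14.9°. I'll go above it and turn the tool +105°.

jog_arm(deltas=[0.0854, 0.0008, -0.032, 0.021, 0, 0, 0, 0.0854, 0.0008, -0.032, 0.021, 0, 0, 0, 0.0854, 0.0008, -0.032, 0.021, 0, 0, 0, 0.0854, 0.0008, -0.032, 0.021, 0, 0, 0, 0.0854, 0.0008, -0.032, 0.021, 0, 0, 0, 0.0854, 0.0008, -0.032, 0.021, 0, 0, 0, 0.0854, 0.0008, -0.032, 0.021, 0, 0, 0, 0.0854, 0, 0, 0, 0, 0, -0.141, 0.0854, 0, 0, 0, 0, 0, -0.141, 0.0854, 0, 0, 0, 0, 0, -0.141, 0.0854, 0, 0, 0, 0, 0, -0.141, 0.0854, 0, 0, 0, 0, 0, -0.141, 0.0854, 0, 0, 0, 0, 0, -0.141, 0.0854, 0, 0, 0, 0, 0, -0.141, 0.0854, 0, 0, 0, 0, 0, -0.141, 0.0854, 0, 0, 0, 0, 0, -0.141, 0.0854, 0, 0, 0, 0, 0, -0.141, 0.0854, 0, 0, 0, 0, 0, -0.141, 0.0854, 0, 0, 0, 0, 0, -0.141, 0.0854, 0, 0, 0, 0, 0, -0.141])

```text
t: 4.2
eef_pos: [0.4259, 0.2956, 0.2031]
tool_rot: [-0.0, 0.606, 0.795, -0.0]
force: [-0.5, 0.3, 0.2]
finger_gap: 0.999
gripper_force: 0.0
```

```bash
python3 - <<'E'
from h import *
import pickle
T=toolT(); print(T.round(4).tolist(), np.round(manip.state()['qpos'],2))
im,k=cam('wrist'); pickle.dump((im,k),open('w2.pkl','wb')); cv2.imwrite('pics/w2.png',im)
hsv=cv2.cvtColor(im,cv2.COLOR_BGR2HSV)
print(proj(k,[.4244,.2954,.064]))
m=cv2.inRange(hsv,(108,120,60),(130,255,255)); n,l,st,c=cv2.connectedComponentsWithStats(m)
for i in range(1,n):
    if st[i,4]>150:
        w=np.array([onz(k,*p,.064)[:2] for p in np.argwhere(l==i)[:,::-1]]); r=cv2.minAreaRect((w*1000).astype(np.float32)); print(st[i],r)
E
```

```text
[[-0.265, 0.9642, -0.0003, 0.4259], [0.9642, 0.265, -0.0003, 0.2956], [-0.0002, -0.0003, -1.0, 0.2031], [0.0, 0.0, 0.0, 1.0]] [ 0.12  0.47 -1.05  1.65  0.43  1.28 -0.74]
[318.00591788 191.00493403]
[ 307  139   24   93 2060] ((423.8438415527344, 298.8269958496094), (20.647430419921875, 86.56158447265625), 14.5951566696167)
[ 262  323   68   38 1327] ((447.28680419921875, 117.91175842285156), (66.04768371582031, 53.66640090942383), 3.1418323516845703)
```

View pics/w2.png

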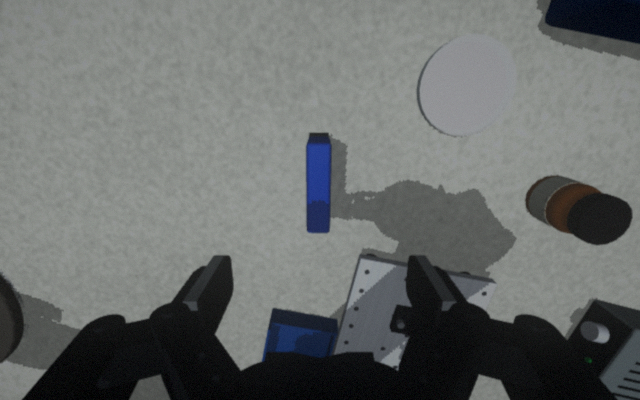

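The view from above shows the scraper top at (318,185), lying between the jaws. Its 86.6×20.6 mm rectangle matches the given size. Next I descend and grip.

jog_arm(deltas=[0.0854, 0.0036, -0.0012, 0.025, 0, 0, 0.013, 0.0854, 0, 0, 0.03, 0, 0, 0, 0.0854, 0, 0, 0.03, 0, 0, 0, 0.0854, 0, 0, 0.03, 0, 0, 0, 0.0854, 0, 0, 0.03, 0, 0, 0, 0.0854, 0, 0, 0.014, 0, 0, 0, 0.0854, 0, 0, 0, 0, 0, 0, 0.0, 0, 0, 0, 0, 0, 0, 0.0, 0, 0, 0, 0, 0, 0, 0.0, 0, 0, 0, 0, 0, 0, 0.0, 0, 0, 0, 0, 0, 0, 0.0, 0, 0, 0, 0, 0, 0, 0.0, 0, 0, 0, 0, 0, 0, 0.0, 0, 0, 0, 0, 0, 0, 0.0, 0, 0, 0, 0, 0, 0])

```text
t: 5.75
eef_pos: [0.4242, 0.2997, 0.0452]
tool_rot: [0.0, 0.615, 0.789, 0.001]
force: [-0.7, -0.7, 5.9]
finger_gap: 0.249
gripper_force: 59.4
```

```bash
python3 - <<'E'
from h import *
s=manip.state(); print({k:np.round(v,4) for k,v in s.items()}); print(toolT().round(4).tolist())
E
```

```text
{'t': np.float64(5.75), 'qpos': array([ 0.0058,  0.6477, -0.9059,  1.8277,  0.6131,  0.9719, -0.9178]), 'dq': array([ 0.0001,  0.0005,  0.0002, -0.0014, -0.001 ,  0.0008, -0.0004]), 'tau': array([-1.68100e-01, -3.47036e+01, -9.99350e+00, -1.47947e+01,
       -1.58000e-02, -2.39400e-01, -3.90000e-03]), 'eef_pos': array([0.4242, 0.2997, 0.0452]), 'tool_rot': array([4.000e-04, 6.146e-01, 7.888e-01, 8.000e-04]), 'force': array([-0.7322, -0.6621,  5.9454]), 'moment': array([-0.137 ,  0.0622,  0.0325]), 'gripper_force': np.float64(59.3879), 'finger_gap': np.float64(0.2489)}
[[-0.2446, 0.9696, 0.0015, 0.4242], [0.9696, 0.2446, 0.0008, 0.2997], [0.0004, 0.0017, -1.0, 0.0452], [0.0, 0.0, 0.0, 1.0]]
```

jog_arm(deltas=[0.0, 0, 0, -0.025, 0, 0, 0, 0.0, 0, 0, -0.03, 0, 0, 0, 0.0, 0, 0, -0.03, 0, 0, 0, 0.0, 0, 0, -0.03, 0, 0, 0, 0.0, 0, 0, -0.03, 0, 0, 0.0925, 0.0, 0, 0, -0.03, 0, 0, 0.0925, 0.0, -0.0267, 0.0199, 0, 0, 0, 0, 0.0, -0.0267, 0.0199, 0, 0, 0, 0, 0.0, -0.0267, 0.0199, 0, 0, 0, 0, 0.0, -0.0267, 0.0199, 0, 0, 0, 0, 0.0, -0.0267, 0.0199, 0, 0, 0, 0, 0.0, -0.0267, 0.0199, 0, 0, 0, 0, 0.0, -0.0267, 0.0199, 0, 0, 0, 0, 0.0, -0.0267, 0.0199, 0, 0, 0, 0, 0.0, -0.0267, 0.0199, 0, 0, 0, 0, 0.0, -0.0267, 0.0199, 0, 0, 0, 0, 0.0, 0, 0, 0, 0, 0, 0, 0.0, 0, 0, 0, 0, 0, 0])

```text
t: 7.55
eef_pos: [0.6386, 0.0438, 0.2178]
tool_rot: [-0.001, 0.686, 0.728, -0.001]
force: [-0.3, 0.6, -1.4]
finger_gap: 0.25
gripper_force: 59.0
```

```bash
python3 - <<'E'
from h import *
import pickle
T=toolT(); print(T.round(4).tolist(), np.round(manip.state()['qpos'],2))
im,k=cam('wrist'); pickle.dump((im,k),open('w3.pkl','wb')); cv2.imwrite('pics/w3.png',im)
for n,p in dict(FL=(-.08,.19),FR=(-.08,-.19),BL=(.08,.19),fr=(-.08,0)).items():
    C=np.array([.5852,.0376]); q=C+p[0]*np.array([.998,.0622])+p[1]*np.array([-.0622,.998]); print(n,q,proj(k,[*q,.032]).round(0))
im2,k2=cam('scene'); cv2.imwrite('pics/s3.png',im2)
E
```

```text
[[-0.0596, 0.9982, -0.0027, 0.6386], [0.9982, 0.0596, 0.0003, 0.0438], [0.0004, -0.0026, -1.0, 0.2178], [0.0, 0.0, 0.0, 1.0]] [ 0.41  0.67 -0.89  1.26  0.51  1.44 -0.38]
FL [0.493542 0.222244] [164. -32.]
FR [ 0.517178 -0.156996] [214. 327.]
BL [0.653222 0.232196] [350. -33.]
fr [0.50536  0.032624] [194. 181.]
```

View pics/w3.png

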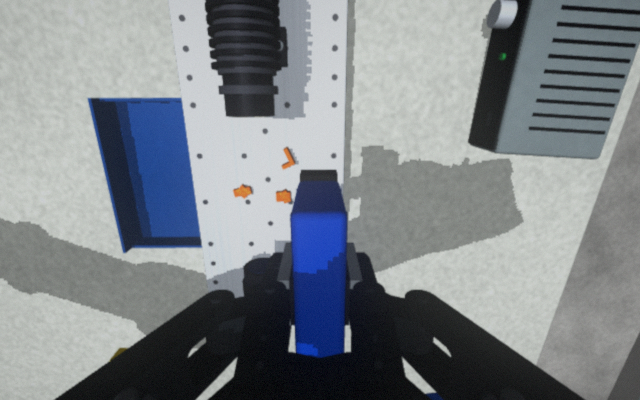

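The wrist view shows the fragments at (288,157), (243,190) and (285,197), and the lamp lens face at about (250,116). The plate's front edge is near u=196, about 2 px from the prediction. Next I refine the station pose.

```bash
python3 - <<'E'
from h import *
import pickle
im,k=pickle.load(open('w3.pkl','rb')); g=cv2.GaussianBlur(cv2.cvtColor(im,cv2.COLOR_BGR2GRAY),(3,3),0).astype(float); hsv=cv2.cvtColor(im,cv2.COLOR_BGR2HSV)
C=np.array([.5852,.0376]); th=np.radians(3.56); ex=np.array([np.cos(th),np.sin(th)]); ey=np.array([-ex[1],ex[0]])
st=lambda u,v,z:(lambda d:np.round([d@ex*1e3,d@ey*1e3],1))(onz(k,u,v,z)[:2]-C)
# front edge (rows) near u=178..205 : print strongest gradient
for v in (20,50,75,260):
    u0=int(177+(v-20)*28/240); r=g[v-1:v+2].mean(0); d=np.abs(np.diff(r[u0-12:u0+13])); u=u0-12+d.argmax()+.5; print('front',v,u,st(u,v,.032))
for v in (10,60,100,140,165):
    r=g[v-1:v+2].mean(0); d=np.diff(r[330:365]); u=330+np.abs(d).argmax()+.5; print('back',v,u,st(u,v,.032))
m=cv2.inRange(hsv,(3,120,80),(22,255,255)); n,l,s,c=cv2.connectedComponentsWithStats(m)
for i in range(1,n):
    if s[i,4]>40 and s[i,0]>200: 
        w=np.array([st(*p,.037) for p in np.argwhere(l==i)[:,::-1]]); print('frag',c[i],w.min(0),w.max(0))
for v in (95,105,112):
    r=g[v]; dk=np.where(r[200:300]<70)[0]+200; print('lens',v,dk.min(),dk.max(),st((dk.min()+dk.max())/2,v,.092), st(dk.min(),v,.092),st(dk.max(),v,.092))
print('lensface',st(250,116,.105),st(250,116,.092), 'scr far end',st(319,171,.17))
E
```

```text
front 20 184.5 [-68.3 150.6]
front 50 188.5 [-68.1 126.1]
front 75 186.5 [-73.  104.5]
front 260 214.5 [-68.6 -94.3]
back 10 346.5 [ 77.8 158. ]
back 60 345.5 [ 77.9 117. ]
back 100 344.5 [77.7 81.4]
back 140 343.5 [77.6 42.8]
back 165 343.5 [78.2 17.1]
frag [287.93693694 158.87387387] [14.8 15.2] [27.2 35.7]
frag [242.20979021 191.14685315] [-37.1 -16. ] [-19.9  -2.8]
frag [283.34751773 196.14184397] [  7.1 -21.8] [21.9 -8.4]
lens 95 225 272 [-2.  85.7] [-20.4  85.8] [16.4 85.7]
lens 105 226 273 [-1.8 78.3] [-20.3  78.3] [16.8 78.2]
lens 112 227 273 [-1.8 72.9] [-20.1  73. ] [16.5 72.9]
lensface [ 0.9 70.6] [-2.  69.9] scr far end [53.2 43.1]
```

jog_arm(deltas=[0.0, 0.004, 0, 0.03, 0, 0, 0, 0.0, 0, 0, 0.03, 0, 0, 0, 0.0, 0, 0, 0.03, 0, 0, 0, 0.0, 0, 0, 0.03, 0, 0, 0, 0.0, 0, 0, 0.017, 0, 0, 0, 0.0, 0, 0, 0.0, 0, 0, 0])

```text
t: 8.25
eef_pos: [0.6365, 0.0495, 0.08]
tool_rot: [-0.002, 0.684, 0.729, -0.002]
force: [-0.7, -0.1, -0.7]
finger_gap: 0.25
gripper_force: 59.0
```

jog_arm(deltas=[0.0, -0.002, 0, 0.0012, 0, 0, 0, 0.0, 0, 0, 0.0012, 0, 0, 0, 0.0, 0, 0, 0, 0, 0, 0])

```text
t: 8.55
eef_pos: [0.6396, 0.0471, 0.0814]
tool_rot: [0.001, 0.685, 0.729, 0.001]
force: [-0.5, 0.3, -1.3]
finger_gap: 0.245
gripper_force: 59.0
```

jog_arm(deltas=[0.0, 0, 0, 0, 0, 0, 0, 0.0, 0, 0, 0, 0, 0, 0, 0.0, 0, 0, 0, 0, 0, 0])

```text
t: 8.85
eef_pos: [0.6388, 0.047, 0.0802]
tool_rot: [0.0, 0.685, 0.729, 0.0]
force: [0.1, 0.2, -1.8]
finger_gap: 0.247
gripper_force: 59.0
```

jog_arm(deltas=[0.0, 0, 0, 0, 0, 0, 0])

```text
t: 8.95
eef_pos: [0.6387, 0.047, 0.08]
tool_rot: [0.0, 0.685, 0.729, -0.0]
force: [-0.8, -0.5, -2.3]
finger_gap: 0.254
gripper_force: 59.0
```

jog_arm(deltas=[0.0, 0, 0, 0.0013, 0, 0, 0, 0.0, 0, 0, 0.0013, 0, 0, 0, 0.0, 0, 0, 0, 0, 0, 0, 0.0, 0, 0, 0, 0, 0, 0, 0.0, 0, 0, 0, 0, 0, 0])

```text
t: 9.45
eef_pos: [0.6387, 0.047, 0.0773]
tool_rot: [0.0, 0.685, 0.729, 0.0]
force: [0.4, -0.8, -0.2]
finger_gap: 0.25
gripper_force: 59.3
```

jog_arm(deltas=[0.0, 0, 0, 0.0006, 0, 0, 0, 0.0, 0, -0.005, 0, 0, 0, 0, 0.0, 0, -0.01, 0, 0, 0, 0, 0.0, 0, -0.01, 0, 0, 0, 0, 0.0, 0, -0.01, 0, 0, 0, 0, 0.0, 0, -0.01, 0, 0, 0, 0, 0.0, 0, -0.01, 0, 0, 0, 0])

```text
t: 10.15
eef_pos: [0.5842, 0.0438, 0.0773]
tool_rot: [0.001, 0.685, 0.729, 0.001]
force: [2.4, 0.6, -0.3]
finger_gap: 0.251
gripper_force: 59.1
```

jog_arm(deltas=[0.0, 0, -0.01, 0, 0, 0, 0, 0.0, 0, -0.01, 0, 0, 0, 0, 0.0, 0, -0.01, 0, 0, 0, 0, 0.0, 0, -0.01, 0, 0, 0, 0, 0.0, 0, -0.01, 0, 0, 0, 0, 0.0, 0, -0.01, 0, 0, 0, 0, 0.0, 0, -0.01, 0, 0, 0, 0, 0.0, 0, -0.01, 0, 0, 0, 0, 0.0, 0, -0.01, 0, 0, 0, 0, 0.0, 0, -0.01, 0, 0, 0, 0, 0.0, 0, -0.003, 0, 0, 0, 0, 0.0, 0, 0, 0, 0, 0, 0, 0.0, 0, 0, 0, 0, 0, 0])

```text
t: 11.45
eef_pos: [0.4801, 0.0369, 0.076]
tool_rot: [-0.001, 0.685, 0.729, -0.001]
force: [-0.0, 0.1, -1.2]
finger_gap: 0.248
gripper_force: 59.0
```

```bash
python3 - <<'E'
from h import *
import pickle
im,k=cam('scene'); hsv=cv2.cvtColor(im,cv2.COLOR_BGR2HSV)
iw,kw=cam('wrist'); pickle.dump((iw,kw),open('w4.pkl','wb'));cv2.imwrite('pics/w4.png',iw)
m=cv2.inRange(hsv,(5,120,60),(22,255,255))[160:260,280:420]; n,l,s,c=cv2.connectedComponentsWithStats(m)
print([(s[i,4],(c[i]+[280,160]).round(1).tolist()) for i in range(1,n) if s[i,4]>2])
cv2.imwrite('pics/m4.png',cv2.vconcat([cv2.resize(iw,(480,300)),cv2.resize(im[160:260,280:440],(480,300))]))
E
```

```text
[(np.int32(7), [332.7, 204.0])]
```

View pics/m4.png

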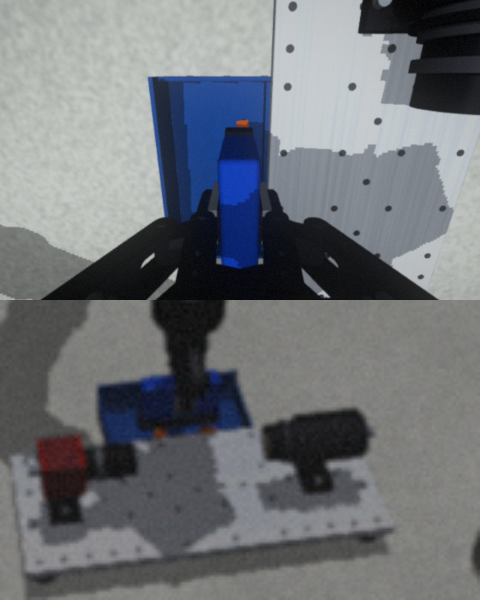

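The plate is bare and amber shows in the tray, at scene (333,204) and beside the lip. I'll lift the scraper and carry it back to its original spot.

jog_arm(deltas=[0.0, 0, 0, -0.028, 0, 0, 0, 0.0, 0, 0, -0.028, 0, 0, 0, 0.0, 0, 0, -0.028, 0, 0, 0, 0.0, 0, 0, -0.028, 0, 0, 0, 0.0, 0, 0, -0.028, 0, 0, 0, 0.0, 0.0294, -0.0044, 0, 0, 0, 0, 0.0, 0.0294, -0.0044, 0, 0, 0, 0, 0.0, 0.0294, -0.0044, 0, 0, 0, 0, 0.0, 0.0294, -0.0044, 0, 0, 0, 0, 0.0, 0.0294, -0.0044, 0, 0, 0, 0, 0.0, 0.0294, -0.0044, 0, 0, 0, 0, 0.0, 0.0294, -0.0044, 0, 0, 0, 0, 0.0, 0.0294, -0.0044, 0, 0, 0, 0, 0.0, 0.0294, -0.0044, 0, 0, 0, 0, 0.0, 0, 0, 0, 0, 0, -0.0925, 0.0, 0, 0, 0, 0, 0, -0.0925, 0.0, 0, 0, 0, 0, 0, 0, 0.0, 0, 0, 0, 0, 0, 0])

```text
t: 13.35
eef_pos: [0.4251, 0.2987, 0.2164]
tool_rot: [-0.0, 0.615, 0.788, -0.0]
force: [0.7, -0.1, -1.3]
finger_gap: 0.253
gripper_force: 59.0
```

```bash
python3 - <<'E'
from h import *
im,k=cam('scene'); i2,k2=cam('side')
hsv=cv2.cvtColor(im,cv2.COLOR_BGR2HSV)
m=cv2.inRange(hsv,(3,110,50),(22,255,255))[160:260,280:420]; n,l,s,c=cv2.connectedComponentsWithStats(m)
for i in range(1,n):
    if s[i,4]>2: 
        p=onz(k,*(c[i]+[280,160]),.008)[:2]-[.5837,.0376]; print(s[i,4],(c[i]+[280,160]).round(1),'station',(p@[.998,.0622]).round(3),(p@[-.0622,.998]).round(3))
cv2.imwrite('pics/m5.png',cv2.vconcat([cv2.resize(im[170:245,280:400],(480,300),interpolation=cv2.INTER_CUBIC),cv2.resize(i2[150:250,210:370],(480,300),interpolation=cv2.INTER_CUBIC)]))
print(toolT().round(4).tolist(),np.round(manip.state()['qpos'],2))
E
```

```text
7 [333. 204.] station -0.108 -0.017
6 [348.5 202.7] station -0.106 0.037
[[-0.2426, 0.9701, -0.0002, 0.4253], [0.9701, 0.2426, -0.0001, 0.2986], [-0.0001, -0.0002, -1.0, 0.2166], [0.0, 0.0, 0.0, 1.0]] [ 0.14  0.48 -1.09  1.62  0.43  1.31 -0.78]
```

View pics/m5.png

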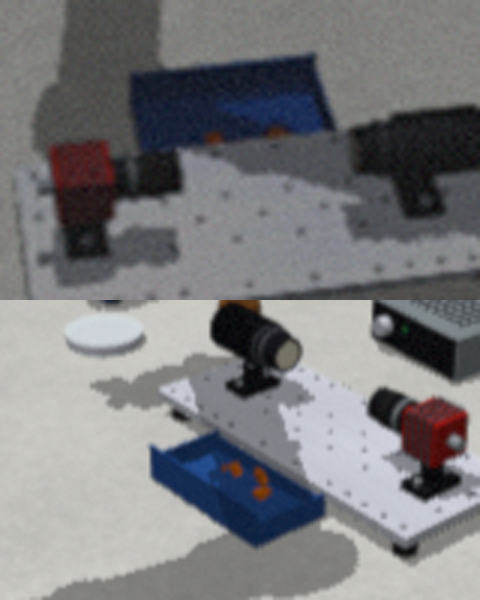

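All three fragments lie in the tray in the side view, at (232,467), (262,475) and (260,491). Next I set the scraper down.

jog_arm(deltas=[0.0, 0, 0, 0.02, 0, 0, 0, 0.0, 0, 0, 0.03, 0, 0, 0, 0.0, 0, 0, 0.03, 0, 0, 0, 0.0, 0, 0, 0.03, 0, 0, 0, 0.0, 0, 0, 0.03, 0, 0, 0, 0.0, 0, 0, 0.02, 0, 0, 0, 0.0, 0, 0, 0.008, 0, 0, 0, 0.0, 0, 0, 0, 0, 0, 0, 0.0, 0, 0, 0, 0, 0, 0, 0.0, 0, 0, 0, 0, 0, 0, 0.0, 0, 0, 0, 0, 0, 0])

```text
t: 14.55
eef_pos: [0.4258, 0.2994, 0.0498]
tool_rot: [0.0, 0.615, 0.789, 0.001]
force: [0.9, -0.4, -0.9]
finger_gap: 0.25
gripper_force: 59.1
```

jog_arm(deltas=[0.0, 0, 0, 0.0015, 0, 0, 0, 0.0, 0, 0, 0.0015, 0, 0, 0, 0.0, 0, 0, 0.001, 0, 0, 0, 0.0, 0, 0, 0, 0, 0, 0, 0.0, 0, 0, 0, 0, 0, 0])

```text
t: 15.05
eef_pos: [0.4251, 0.2988, 0.0452]
tool_rot: [0.0, 0.615, 0.789, -0.0]
force: [-1.3, -1.9, 5.4]
finger_gap: 0.246
gripper_force: 59.9
```

jog_arm(deltas=[0.0854, 0, 0, 0, 0, 0, 0, 0.0854, 0, 0, 0, 0, 0, 0, 0.0854, 0, 0, 0, 0, 0, 0, 0.0854, 0, 0, 0, 0, 0, 0, 0.0854, 0, 0, 0, 0, 0, 0, 0.0854, 0, 0, 0, 0, 0, 0, 0.0854, 0, 0, -0.02, 0, 0, 0, 0.0854, 0, 0, -0.03, 0, 0, 0, 0.0854, 0, 0, -0.04, 0, 0, 0, 0.0854, 0, 0, -0.04, 0, 0, 0, 0.0854, 0, 0, -0.04, 0, 0, 0.111, 0.0854, 0, 0, -0.025, 0, 0, 0.111])

```text
t: 16.25
eef_pos: [0.4255, 0.3, 0.2429]
tool_rot: [0.0, 0.7, 0.715, 0.002]
force: [0.4, -0.3, 0.1]
finger_gap: 0.995
gripper_force: 0.0
```

jog_arm(deltas=[0.0854, -0.0342, -0.0029, 0, 0, 0, 0, 0.0854, -0.0342, -0.0029, 0, 0, 0, 0, 0.0854, -0.0342, -0.0029, 0, 0, 0, 0, 0.0854, -0.0342, -0.0029, 0, 0, 0, 0, 0.0854, -0.0342, -0.0029, 0, 0, 0, 0, 0.0854, -0.0342, -0.0029, 0, 0, 0, 0, 0.0854, -0.0342, -0.0029, 0, 0, 0, 0, 0.0854, -0.0342, -0.0029, 0, 0, 0, 0, 0.0854, -0.0342, -0.0029, 0, 0, 0, 0, 0.0854, -0.0342, -0.0029, 0, 0, 0, 0, 0.0854, -0.0342, -0.0029, 0, 0, 0, 0, 0.0854, -0.0342, -0.0029, 0, 0, 0, 0, 0.0854, -0.0342, -0.0029, 0, 0, 0, 0, 0.0854, -0.0342, -0.0029, 0, 0, 0, 0, 0.0854, -0.0342, -0.0029, 0, 0, 0, 0, 0.0854, -0.0342, -0.0029, 0, 0, 0, 0, 0.0854, 0, 0, 0, 0, 0, 0, 0.0854, 0, 0, 0, 0, 0, 0, 0.0854, 0, 0, 0, 0, 0, 0])

```text
t: 18.15
eef_pos: [0.3927, -0.2479, 0.2397]
tool_rot: [-0.0, 0.697, 0.717, 0.0]
force: [-0.0, 0.3, -0.1]
finger_gap: 0.999
gripper_force: 0.0
```

```bash
python3 - <<'E'
from h import *
import pickle
T=toolT(); print(T.round(4).tolist(),np.round(manip.state()['qpos'],2))
im,k=cam('wrist'); pickle.dump((im,k),open('w6.pkl','wb')); cv2.imwrite('pics/w6.png',im)
i2,_=cam('scene'); cv2.imwrite('pics/s6.png',i2)
E
```

```text
[[-0.0272, 0.9996, 0.0001, 0.3927], [0.9996, 0.0272, 0.0006, -0.2479], [0.0006, 0.0001, -1.0, 0.2397], [0.0, 0.0, 0.0, 1.0]] [ 1.28  0.24 -0.89  1.72  0.19  1.27  0.37]
```

View pics/w6.png

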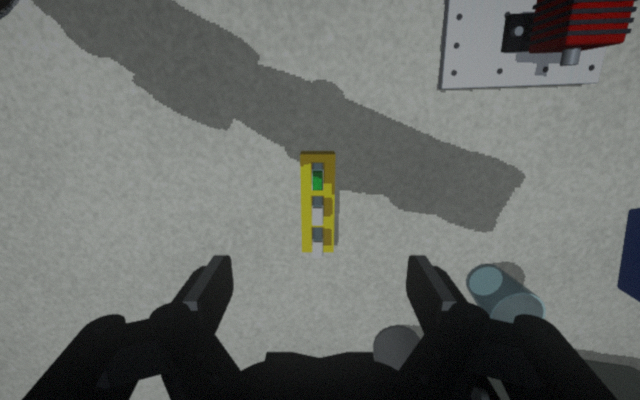

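The rack is between the jaws at (318,203), with the green stopper at (317,182). The view budget is used up, so from here I measure numerically only.

```bash
cat > mz.py <<'E'
from h import *
def rects(k,hsv,lo,hi,box,z,minA):
    x0,y0,x1,y1=box; m=np.zeros(hsv.shape[:2],np.uint8); m[y0:y1,x0:x1]=cv2.inRange(hsv,lo,hi)[y0:y1,x0:x1]
    n,l,st,c=cv2.connectedComponentsWithStats(m)
    for i in range(1,n):
        if st[i,4]>=minA:
            w=np.array([onz(k,*p,z)[:2] for p in np.argwhere(l==i)[:,::-1]]); r=cv2.minAreaRect((w*1000).astype(np.float32)); print(st[i].tolist(),c[i].round(1),w.mean(0).round(4),np.round(r[0],1),np.round(r[1],1),round(r[2],1))
E
python3 - <<'E'
from mz import *
import pickle
im,k=pickle.load(open('w6.pkl','rb')); hsv=cv2.cvtColor(im,cv2.COLOR_BGR2HSV)
b=(290,140,350,262)
print('green');rects(k,hsv,(45,80,40),(85,255,255),b,.058,15)
print('white');rects(k,hsv,(0,0,140),(180,60,255),(306,165,330,262),.058,15)
print('yellow+shadow');rects(k,hsv,(20,100,50),(33,255,255),b,.022,15)
# rack side edges at z .022, per row (yellow extent)
m=cv2.inRange(hsv,(20,100,50),(33,255,255))
for v in range(170,252,8):
    u=np.where(m[v,290:350])[0]+290; print(v,u.min(),u.max(),onz(k,u.min(),v,.022)[:2].round(4),onz(k,u.max()+1,v,.022)[:2].round(4))
print(hsv[160:192:2,317].tolist())
print(hsv[183,306:332].tolist())
E
```

```text
green
[313, 170, 10, 20, 187] [317.4 180. ] [ 0.3905 -0.2486] [ 390.6 -248.2] [ 9.5 20.4] 1.5
white
[312, 209, 11, 17, 169] [316.6 216.9] [ 0.3907 -0.2901] [ 391.1 -290.2] [10.9 18.7] 1.5
[306, 243, 24, 19, 309] [317.2 254. ] [ 0.3924 -0.3353] [ 392.7 -332.8] [26.3 22.8] 1.5
yellow+shadow
[300, 151, 36, 101, 2431] [317.6 198. ] [ 0.3914 -0.2814] [ 391.3 -287.5] [ 40.5 126.4] 1.5
170 301 334 [ 0.3714 -0.2468] [ 0.4106 -0.2457]
178 301 334 [ 0.3715 -0.2563] [ 0.411  -0.2553]
186 301 334 [ 0.3715 -0.266 ] [ 0.4114 -0.2649]
194 301 334 [ 0.3716 -0.2758] [ 0.4118 -0.2748]
202 301 334 [ 0.3717 -0.2858] [ 0.4123 -0.2848]
210 301 334 [ 0.3718 -0.296 ] [ 0.4127 -0.2949]
218 301 334 [ 0.3718 -0.3064] [ 0.4131 -0.3053]
226 302 333 [ 0.3731 -0.3169] [ 0.4124 -0.3159]
234 302 333 [ 0.3732 -0.3277] [ 0.4128 -0.3266]
242 302 333 [ 0.3733 -0.3386] [ 0.4133 -0.3376]
250 302 333 [ 0.3734 -0.3498] [ 0.4137 -0.3487]
[[26, 186, 111], [26, 119, 88], [97, 55, 84], [94, 49, 84], [95, 55, 84], [83, 79, 81], [61, 137, 54], [62, 135, 70], [63, 148, 81], [65, 189, 116], [65, 186, 119], [65, 192, 125], [66, 185, 131], [65, 189, 131], [65, 191, 120], [39, 179, 128]]
[[31, 200, 149], [30, 198, 148], [30, 192, 149], [30, 202, 149], [29, 190, 145], [32, 119, 137], [63, 79, 133], [65, 174, 116], [64, 178, 126], [66, 190, 126], [65, 182, 132], [65, 189, 128], [65, 191, 127], [66, 192, 122], [66, 177, 118], [64, 159, 106], [50, 93, 93], [29, 96, 111], [27, 182, 125], [28, 189, 132], [28, 192, 130], [28, 187, 132], [28, 191, 131], [27, 194, 129], [28, 187, 132], [27, 192, 121]]
```

jog_arm(deltas=[0.0854, -0.0011, -0.0017, 0.03, 0, 0, 0, 0.0854, 0, 0, 0.03, 0, 0, 0, 0.0854, 0, 0, 0.03, 0, 0, 0, 0.0854, 0, 0, 0.03, 0, 0, 0, 0.0854, 0, 0, 0, 0, 0, 0, 0.0854, 0, 0, 0, 0, 0, 0, 0.0854, 0, 0, 0, 0, 0, 0])

```text
t: 18.95
eef_pos: [0.3922, -0.2507, 0.1215]
tool_rot: [0.002, 0.698, 0.716, 0.0]
force: [0.3, -0.4, -0.2]
finger_gap: 0.995
gripper_force: 0.0
```

```bash
python3 - <<'E'
from mz import *
import pickle
T=toolT(); print(T.round(4).tolist())
im,k=cam('wrist'); pickle.dump((im,k),open('w7.pkl','wb')); hsv=cv2.cvtColor(im,cv2.COLOR_BGR2HSV)
print('tcp px',proj(k,T[:3,3]), 'expect stopper',proj(k,[.391,-.249,.058]), k['e'])
b=(250,80,390,330)
print('green');rects(k,hsv,(45,80,40),(85,255,255),b,.058,30)
print('white');rects(k,hsv,(0,0,140),(180,60,255),b,.058,30)
print('yellow');rects(k,hsv,(20,100,50),(33,255,255),b,.022,100)
c=int(proj(k,[.391,-.249,.058])[1]); print(c,hsv[c,290:350].tolist())
E
```

```text
[[-0.0259, 0.9997, 0.0029, 0.3922], [0.9997, 0.0259, -0.002, -0.2507], [-0.0021, 0.0028, -1.0, 0.1215], [0.0, 0.0, 0.0, 1.0]]
tcp px [320.01046596 277.29182574] expect stopper [317.67994466 221.54036174] [ 0.3894546  -0.16994766  0.24554093]
green
[309, 204, 16, 33, 492] [316.2 220. ] [ 0.39  -0.248] [ 390.2 -248.1] [10.  23.2] 0.8
white
[250, 80, 140, 63, 5238] [332.6 100.5] [ 0.3981 -0.1717] [ 391.4 -178.3] [83.5 35.6] 1.4
[250, 198, 140, 132, 10139] [313.8 280.2] [ 0.3896 -0.2957] [ 393.3 -285. ] [106.  105.2] 1.3
[309, 262, 17, 25, 375] [316.5 274.2] [ 0.3911 -0.2896] [ 391.5 -289.6] [11.5 19.6] 0.8
yellow
[291, 171, 53, 142, 4833] [317.  235.5] [ 0.3911 -0.2783] [ 391.3 -287.1] [ 40.5 128.4] 1.4
221 [[30, 10, 103], [29, 46, 111], [26, 133, 115], [24, 186, 118], [25, 190, 118], [25, 189, 119], [26, 190, 114], [25, 199, 113], [25, 189, 119], [24, 188, 122], [25, 197, 118], [25, 184, 118], [25, 203, 117], [26, 190, 118], [26, 190, 117], [24, 196, 121], [25, 182, 116], [25, 132, 114], [41, 60, 106], [64, 85, 90], [61, 136, 71], [58, 151, 71], [61, 142, 72], [65, 145, 67], [63, 140, 71], [61, 137, 67], [61, 144, 69], [61, 135, 70], [60, 141, 67], [62, 136, 71], [61, 158, 66], [61, 139, 68], [60, 137, 69], [62, 138, 70], [63, 69, 85], [37, 42, 104], [26, 129, 115], [25, 190, 113], [25, 196, 117], [25, 200, 115], [25, 195, 118], [25, 192, 117], [24, 193, 120], [25, 199, 118], [25, 193, 120], [25, 196, 117], [25, 191, 119], [25, 197, 118], [25, 199, 119], [24, 190, 122], [25, 201, 117], [25, 176, 116], [28, 95, 110], [40, 14, 106], [42, 12, 105], [41, 19, 105], [40, 7, 103], [43, 18, 101], [36, 12, 103], [70, 8, 102]]
```

jog_arm(deltas=[0.0854, -0.0004, -0.0005, 0.02, 0, 0, 0, 0.0854, 0, 0, 0.02, 0, 0, 0, 0.0854, 0, 0, 0.02, 0, 0, 0, 0.0854, 0, 0, 0.0125, 0, 0, 0, 0.06, 0, 0, 0, 0, 0, 0, 0.04, 0, 0, 0, 0, 0, 0, 0.03, 0, 0, 0, 0, 0, 0, 0.025, 0, 0, 0, 0, 0, 0, 0.02, 0, 0, 0, 0, 0, 0])

```text
t: 19.9
eef_pos: [0.3907, -0.2512, 0.0478]
tool_rot: [0.001, 0.698, 0.716, 0.0]
force: [0.1, -0.5, 0.0]
finger_gap: 0.238
gripper_force: 0.0
```

jog_arm(deltas=[0.02, 0, 0, 0, 0, 0, 0, 0.02, 0, 0, 0, 0, 0, 0, 0.02, 0, 0, 0, 0, 0, 0])

```text
t: 20.2
eef_pos: [0.3902, -0.2509, 0.0472]
tool_rot: [0.0, 0.698, 0.716, -0.0]
force: [0.4, 0.2, -0.3]
finger_gap: 0.237
gripper_force: 0.0
```

```bash
python3 - <<'E'
from mz import *
import pickle
T=toolT(); print(T.round(4).tolist())
im,k=cam('wrist'); pickle.dump((im,k),open('w8.pkl','wb')); hsv=cv2.cvtColor(im,cv2.COLOR_BGR2HSV)
print('tcp px',proj(k,T[:3,3]))
b=(230,80,410,380)
print('green');rects(k,hsv,(45,80,30),(85,255,255),b,.058,30)
for v in (250,270,290): print(v,[(290+i,int(x[2])) for i,x in enumerate(hsv[v,290:352:2])][:0], hsv[v,280:360:2,2].tolist())
E
```

```text
[[-0.0251, 0.9997, -0.0, 0.3902], [0.9997, 0.0251, -0.0001, -0.2509], [-0.0001, -0.0, -1.0, 0.0472], [0.0, 0.0, 0.0, 1.0]]
tcp px [320.01451579 277.29609867]
green
[308, 257, 25, 52, 1166] [320.  282.9] [ 0.3901 -0.2469] [ 390.1 -247. ] [10.3 25.7] 1.4
250 [] [108, 109, 107, 53, 52, 56, 56, 47, 22, 25, 76, 129, 124, 105, 74, 73, 85, 98, 95, 96, 97, 94, 98, 97, 81, 68, 71, 101, 125, 99, 28, 27, 49, 52, 53, 50, 52, 100, 120, 111]
270 [] [41, 52, 53, 54, 49, 50, 37, 22, 20, 24, 44, 120, 126, 117, 89, 68, 68, 67, 69, 67, 72, 71, 67, 70, 65, 67, 85, 121, 125, 61, 23, 20, 23, 31, 49, 53, 49, 54, 51, 44]
290 [] [19, 19, 22, 21, 21, 25, 26, 25, 22, 31, 116, 121, 125, 122, 100, 67, 67, 70, 65, 68, 68, 66, 70, 67, 66, 69, 95, 119, 124, 121, 37, 22, 24, 21, 23, 22, 19, 22, 23, 22]
```

jog_arm(deltas=[0.02, 0.0015, 0, 0, 0, 0, 0, 0.02, 0, 0, 0, 0, 0, 0, 0.0, 0, 0, 0, 0, 0, 0, 0.0, 0, 0, 0, 0, 0, 0, 0.0, 0, 0, 0, 0, 0, 0, 0.0, 0, 0, 0, 0, 0, 0])

```text
t: 20.85
eef_pos: [0.3903, -0.2494, 0.0472]
tool_rot: [0.0, 0.698, 0.716, 0.0]
force: [0.6, 0.6, 0.7]
finger_gap: 0.133
gripper_force: 59.9
```

jog_arm(deltas=[0.0, 0, 0, -0.005, 0, 0, 0, 0.0, 0, 0, -0.01, 0, 0, 0, 0.0, 0, 0, -0.015, 0, 0, 0, 0.0, 0, 0, -0.03, 0, 0, 0, 0.0, 0, 0, -0.03, 0, 0, 0, 0.0, 0, 0, -0.03, 0, 0, 0, 0.0, 0, 0, -0.03, 0, 0, -0.037, 0.0, 0, 0, -0.03, 0, 0, 0, 0.0, 0, 0, -0.01, 0, 0, 0])

```text
t: 21.75
eef_pos: [0.3918, -0.2498, 0.2409]
tool_rot: [0.003, 0.685, 0.729, 0.0]
force: [1.6, -0.8, -0.2]
finger_gap: 0.136
gripper_force: 59.7
```

jog_arm(deltas=[0.0, 0.0096, 0.0075, 0, 0, 0, 0, 0.0, 0.0196, 0.0151, 0, 0, 0, 0, 0.0, 0.0196, 0.0151, 0, 0, 0, 0, 0.0, 0.0196, 0.0151, 0, 0, 0, 0, 0.0, 0.0196, 0.0151, 0, 0, 0, 0, 0.0, 0.0196, 0.0151, 0, 0, 0, 0, 0.0, 0.0196, 0.0151, 0, 0, 0, 0, 0.0, 0.0196, 0.0151, 0, 0, 0, 0, 0.0, 0.0196, 0.0151, 0, 0, 0, 0, 0.0, 0.0196, 0.0151, 0, 0, 0, 0, 0.0, 0.0196, 0.0151, 0, 0, 0, 0, 0.0, 0.0196, 0.0151, 0, 0, 0, 0, 0.0, 0.0196, 0.0151, 0, 0, 0, 0, 0.0, 0.0196, 0.0151, 0, 0, 0, 0, 0.0, 0.01, 0.0075, 0, 0, 0, 0, 0.0, 0, 0, 0, 0, 0, 0, 0.0, 0, 0, 0, 0, 0, 0, 0.0, 0, 0, 0, 0, 0, 0, 0.0, 0, 0, 0, 0, 0, 0])

```text
t: 23.65
eef_pos: [0.5837, 0.0363, 0.2369]
tool_rot: [0.0, 0.685, 0.728, -0.001]
force: [-0.3, -0.7, 0.2]
finger_gap: 0.133
gripper_force: 59.7
```

```bash
python3 - <<'E'
from mz import *
import pickle
s=manip.state(); T=toolT(); print(T.round(4).tolist(),np.round(s['qpos'],2),s['finger_gap'])
D={n:cam(n) for n in ('wrist','scene','side')}; pickle.dump((T,D),open('w9.pkl','wb'))
im,k=D['wrist']; g=cv2.GaussianBlur(cv2.cvtColor(im,cv2.COLOR_BGR2GRAY),(3,3),0).astype(float)
C=np.array([.5842,.0376]); th=np.radians(3.56); ex=np.array([np.cos(th),np.sin(th)]); ey=np.array([-ex[1],ex[0]])
st=lambda u,v,z:(lambda d:np.round([d@ex*1e3,d@ey*1e3],1))(onz(k,u,v,z)[:2]-C)
P=lambda x,y,z: proj(k,[*(C+x*ex+y*ey),z])
def edge(x,y,z,dx,dy,r=14):  # gradient extremum across predicted point along station dir
    ts=np.arange(-r,r+.01,.5)/1000; uv=np.array([P(x+t*dx,y+t*dy,z) for t in ts],np.float32)
    if uv.min()<2 or uv[:,1].max()>398: return None
    val=cv2.remap(g.astype(np.float32),uv[None,:,0].copy(),uv[None,:,1].copy(),cv2.INTER_LINEAR)[0]; d=np.gradient(val); i=np.abs(d).argmax(); return (round(ts[i]*1e3,1),round(float(d[i]),1))
for y in (.045,.06,.08,.1,.12,.15): print('y',y,'front',edge(-.08,y,.032,1,0),'back',edge(.08,y,.032,1,0))
for y in (.073,.078,.083): print('lens row',[round(v) for v in P(0,y,.092)], np.round(g[int(P(0,y,.092)[1]),int(P(-.035,y,.092)[0]):int(P(.035,y,.092)[0]):2]).astype(int).tolist(), [st(u,P(0,y,.092)[1],.092).tolist() for u in (P(-.035,y,.092)[0],P(.035,y,.092)[0])])
for x in (-.012,-.006,0,.006,.012): print('face',[edge(x,.068,z,0,1,12) for z in (.092,.105)])
E
```

```text
[[-0.0603, 0.9982, -0.0007, 0.5837], [0.9982, 0.0603, -0.001, 0.0363], [-0.001, -0.0008, -1.0, 0.2369], [0.0, 0.0, 0.0, 1.0]] [ 0.49  0.54 -0.9   1.41  0.42  1.4  -0.35] 0.13329843616706055
y 0.045 front (np.float64(-0.5), 17.8) back (np.float64(-1.5), -10.7)
y 0.06 front (np.float64(-0.5), 17.8) back (np.float64(-1.0), -12.1)
y 0.08 front (np.float64(0.0), 20.7) back (np.float64(-1.5), -9.8)
y 0.1 front (np.float64(12.0), 9.5) back (np.float64(-1.0), -12.3)
y 0.12 front (np.float64(0.5), 5.2) back (np.float64(1.5), 11.3)
y 0.15 front (np.float64(8.5), -9.1) back (np.float64(-1.0), -12.2)
lens row [320, 105] [185, 185, 185, 186, 185, 186, 185, 185, 184, 136, 48, 44, 44, 44, 44, 44, 46, 49, 52, 53, 54, 51, 47, 46, 45, 43, 44, 44, 43, 44, 41, 58, 115, 128, 130, 131, 128, 127, 129, 154, 184] [[-35.0, 73.1], [35.0, 72.9]]
lens row [320, 99] [184, 185, 184, 184, 184, 185, 184, 185, 164, 96, 50, 43, 44, 44, 42, 43, 44, 47, 49, 52, 53, 52, 49, 45, 43, 43, 41, 42, 42, 41, 41, 41, 51, 91, 127, 130, 129, 129, 127, 134, 172, 184] [[-35.0, 78.1], [35.0, 77.9]]
lens row [320, 93] [184, 184, 184, 184, 183, 183, 184, 184, 184, 152, 60, 40, 43, 42, 42, 41, 43, 45, 51, 50, 51, 49, 47, 43, 41, 41, 40, 40, 40, 39, 37, 40, 81, 125, 129, 127, 128, 128, 128, 129, 131, 129] [[-35.0, 83.1], [35.0, 82.9]]
face [(np.float64(1.5), -27.0), (np.float64(2.0), -28.1)]
face [(np.float64(1.5), -27.3), (np.float64(2.0), -29.0)]
face [(np.float64(-9.0), 18.8), (np.float64(-8.0), 19.4)]
face [(np.float64(1.5), -17.5), (np.float64(2.0), -18.5)]
face [(np.float64(2.0), -17.3), (np.float64(2.5), -18.5)]
```

jog_arm(deltas=[0.0, 0.0028, 0, 0.01, 0, 0, 0, 0.0, 0, 0, 0.018, 0, 0, 0, 0.0, 0, 0, 0.018, 0, 0, 0, 0.0, 0, 0, 0.018, 0, 0, 0, 0.0, 0, 0, 0.018, 0, 0, 0, 0.0, 0, 0, 0.018, 0, 0, 0, 0.0, 0, 0, 0.018, 0, 0, 0, 0.0, 0, 0, 0.01, 0, 0, 0, 0.0, 0, 0, 0, 0, 0, 0, 0.0, 0, 0, 0, 0, 0, 0, 0.0, 0, 0, 0, 0, 0, 0, 0.0, 0, 0, 0, 0, 0, 0, 0.0, 0, 0, 0, 0, 0, 0])

```text
t: 25.1
eef_pos: [0.5843, 0.0404, 0.1099]
tool_rot: [0.0, 0.685, 0.729, 0.0]
force: [-0.4, 0.3, 0.4]
finger_gap: 0.131
gripper_force: 59.7
```

```bash
python3 - <<'E'
from mz import *
T=toolT(); s=manip.state(); print(T.round(4).tolist(),s['finger_gap'],s['gripper_force'],np.round(s['dq'],3).tolist())
C=np.array([.5836,.0391]); th=np.radians(3.56); ex=np.array([np.cos(th),np.sin(th)]); ey=np.array([-ex[1],ex[0]])
for n in ('wrist','side','scene'):
    im,k=cam(n); cv2.imwrite(f'pics/f_{n}.png',im); hsv=cv2.cvtColor(im,cv2.COLOR_BGR2HSV)
    p=proj(k,[*C,.117]); u,v=p.astype(int); w=70 if n=='wrist' else 15
    b=(max(u-w,0),max(v-w,0),u+w,v+w); print(n,'expect',p.round(1)); rects(k,hsv,(45,70,25),(88,255,255),b,.1195 if n=='wrist' else .117,5)
    if n=='wrist':   # red camera / lamp symmetric check: lens face from this view
        g=cv2.GaussianBlur(cv2.cvtColor(im,cv2.COLOR_BGR2GRAY),(3,3),0).astype(np.float32)
        for x in (-.012,-.008,.008,.012):
            for z in (.107,):
                ts=np.arange(-12,12.1,.5); uv=np.array([proj(k,[*(C+x*ex+(.068+t/1e3)*ey),z]) for t in ts],np.float32)
                val=cv2.remap(g,uv[None,:,0].copy(),uv[None,:,1].copy(),cv2.INTER_LINEAR)[0]; d=np.gradient(val); i=d.argmin(); print('face',x,ts[i],d[i].round(1),uv[i])
E
```

```text
[[-0.0619, 0.9981, 0.0013, 0.5843], [0.9981, 0.0619, 0.0, 0.0404], [-0.0001, 0.0013, -1.0, 0.1099], [0.0, 0.0, 0.0, 1.0]] 0.1313924935405875 59.71319854259491 [-0.0, 0.004, 0.004, 0.004, -0.001, -0.001, 0.001]
wrist expect [318.2 288.6]
[306, 261, 27, 50, 1227] [318.8 286.2] [0.5837 0.042 ] [583.8  42.1] [11.7 25.2] 3.5
face -0.012 1.0 -54.9 [288.79376 130.76501]
face -0.008 1.0 -52.2 [298.5115 130.7529]
face 0.008 1.0 -55.4 [337.37616 130.7044 ]
face 0.012 1.0 -55.9 [347.09076 130.69229]
side expect [320.3 167.5]
[322, 166, 3, 5, 12] [322.8 167.9] [0.5878 0.0327] [588.1  31.8] [27.3  5.9] 51.4
scene expect [346.8 204. ]
```

jog_arm(deltas=[0.0, -0.0003, -0.0005, 0.0009, 0, 0, 0, 0.0, 0, 0, 0, 0, 0, 0, 0.0, 0, 0, 0, 0, 0, 0, 0.0, 0, 0, 0, 0, 0, 0, 0.0, 0, 0, 0, 0, 0, 0, 0.0, 0, 0, 0, 0, 0, 0, 0.0, 0, 0, 0, 0, 0, 0, 0.0, 0, 0, 0, 0, 0, 0])

```text
t: 26.05
eef_pos: [0.5834, 0.04, 0.1083]
tool_rot: [-0.0, 0.685, 0.729, -0.0]
force: [-0.5, 0.8, -0.1]
finger_gap: 0.134
gripper_force: 59.7
```

```bash
python3 - <<'E'
from mz import *
T=toolT(); s=manip.state(); print(T.round(4).tolist(),s['finger_gap'],np.round(s['dq'],3).tolist(),np.round(s['force'],1))
im,k=cam('wrist'); hsv=cv2.cvtColor(im,cv2.COLOR_BGR2HSV)
print('green');rects(k,hsv,(45,70,25),(88,255,255),(250,220,390,350),.1185,50)
im,k=cam('scene'); hsv=cv2.cvtColor(im,cv2.COLOR_BGR2HSV)
print('scraper');rects(k,hsv,(105,120,40),(130,255,255),(390,165,440,205),.05,20)
print('amber');rects(k,hsv,(3,110,50),(22,255,255),(300,185,375,245),.01,3)
E
```

```text
[[-0.062, 0.9981, -0.0001, 0.5834], [0.9981, 0.062, -0.0, 0.04], [-0.0, -0.0001, -1.0, 0.1083], [0.0, 0.0, 0.0, 1.0]] 0.1343405668324037 [-0.001, 0.0, 0.001, -0.001, -0.0, 0.001, -0.001] [-0.5  0.8 -0.1]
green
[306, 261, 26, 50, 1227] [318.8 286.1] [0.5827 0.042 ] [582.5  42.1] [11.1 25.1] 4.2
scraper
[400, 173, 25, 18, 268] [411.6 181.5] [0.436  0.2906] [437.6 290.7] [ 58.7 110. ] 15.4
amber
[332, 203, 3, 3, 8] [333.1 204.1] [0.4796 0.0143] [479.   13.9] [6.8 9.6] 82.7
```

The cuvette is steady, centred and upright. The scraper stands where it was, and no amber remains on the plate. Handing in.

```bash
python3 -c "
from rig import manip
print(manip.hand_in())"
```

```text
the job is handed in; nothing more can be done
None
```

I handed the job in at about 26 s: all three fragments are in the catch tray, the scraper is back at its original spot on the bench, and the green-stopper cuvette is held still and upright in the light path, within about 1–2 mm of centre by my measurements; no verdict came back.

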